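# Line up the quarter-turn fastener and hold the cover shut

### The arm

A 6-joint arm with a two-finger parallel gripper is mounted at the origin on the work surface. World frame = base frame: x ahead of the robot, y to its left, z up, the work surface at z = 0. Lengths are in m, angles in rad, forces in N, time in s.
With the tool pointing down it reaches from about 0.25 to 0.775 m from the base axis. Payload 4 kg.
Tool frame: the origin (TCP) lies at the very end of the fingers, on their centre line; the grasp point (between the pads) lies robot.hold_point_z behind it (robot.hold_point_z is the distance from the TCP to the grasp point, in m); z points along the fingers, y is the line along which they close (so a half turn about z gives the same grasp; the last joint's range is limited). The gripper opens to 94 mm and grips with 3 to 60 N. Pads are 16 mm wide; open, the fingers measure 119 mm over their backs; the gripper's body (75 mm by 177 mm) begins 78 mm behind the grasp point.
Start: joints at [-1.239, 0.087, 1.371, -0, 1.684, -0.103], TCP at [0.232, -0.499, 0.206] pointing down, gripper open.
Joint ranges: [-3.1, 3.1], [-0.76, 2.03], [0.27, 2.55], [-1.08, 4.22], [0.17, 2.65], [-2.57, 2.57]. Speed limits (rad/s): [2.79, 2.79, 3.14, 3.14, 3.14, 3.14].

### API

Orientations are given as a rotation vector (axis times angle).
In Python, from rig import robot, viewer, ticket gives the robot as it stands.
- The arm moves only by the shell command python3 -m handwheel 'ROWS' [FORCE]. ROWS is text: rows parted by semicolons, each of 7 numbers parted by spaces: the turn, a rotation vector about the world's x, y, z in units of 6 degrees (1.0 is 6 degrees), then the shift along the world's x, y, z in units of 40 mm (1.0 is 40 mm), then the opening, from -1 (shut) to 1 (fully open). In form: ax ay az x y z fingers; .... A call has 1 to 8 rows; each row shifts and turns the commanded pose from where the row before left it; what a row does not reach is not made up. A row lasts 1/10 s, in which the tool goes at most 50 mm and 8.59 degrees, less where a joint would pass 70% of its speed; a pose out of reach is approached as far as the arm can. A call is refused whole if a number of a shift passes 1 or a number of a turn 1, either way. A call with a gripper value outside its range is refused whole. The fingers move at their own pace and stop on an object; FORCE is the grip in N (left out, the last holds). Time passes only in rows, so rows that do not move let the fingers close. It gives the time, the measured TCP pose, the force, the opening and the grip force at its end, in the units of the state.
- robot.observe(): the state, without advancing time (a new reading comes with each control period).
- viewer.get_image(name): name is "scene" or "side" or "wrist"; returns a dict with "pixels" (400x640x3 uint8, blue, green, red), "fov_y" (degrees; the focal length in pixels is half the picture's height over the tangent of half this angle, whatever the lens; pixels are square), "cx", "cy" (the principal point, pixels), "T" (4x4, takes a point from camera to world coordinates). Camera axes: x right, y up, looking along -z (the intrinsics and any distortion apply to the point x, -y, -z); pixel columns grow to the right and rows downward; lengths in m; the calibration is good to about 2 mm. A picture is of the moment at which its call begins. There is no depth.
- ticket.job_done(): hands the job in; it is judged then, once.
The state is a dict: "t": time; "q": joint angles; "joint_velocities": joint speeds; "joint_torque": joint torques, N m; "ee_pos": TCP position; "tcp_rot": TCP orientation; "force": force on the tool from outside, world axes, zero at the start; "torque": the same for the moment, N m; "grip_width": finger opening in m; "grasp_force": force on a finger pad.
Only numpy, scipy, OpenCV 4.12 (cv2) and the standard library are available. Lean on these libraries where they do the work, as an engineer would, in place of code of your own. Each camera call takes 0.05 s, during which the arm holds its last target. There are 200 camera calls.

### The job

The cover of the grey instrument housing stands up on its springs because the quarter-turn fastener with the red grip lies across its slot. Turn the fastener until it lines up with the slot (the red marks on the cover), then push down on the black rubber pad until the cover sits flush on the housing all round, and finish while still holding it pressed there, ready for a colleague to drive the screws. Leave the tools and parts lying around it where they are.

Things in the scene. Friction and masses are not known exactly. Their poses are not given: they have to be found in the camera images.
- housing: Grey instrument housing, fixed to the bench: 120 (x) x 170 (y) x 60 mm high, walls 10 mm thick, open on top. Origin: centre of its underside, on the bench. Its rim is 60 mm above the bench. Its place and yaw change from start to start.
- cover: Loose aluminium plate, 118 (x) x 168 (y) x 4 mm, 0.3 kg, axes parallel to the housing's. Origin: centre of its underside. Tabs below keep it centred in the housing (play 1.3 mm). Four springs near its corners carry it, underside 9 mm above the rim (69 mm above the bench). With the fastener lined up it can be pushed straight down onto the rim; otherwise the fastener stops it 7 mm above the rim.
- slot (a point): Centre of the slot through the cover, at its underside, 40 mm from the cover's centre towards its -y. The slot is 66 mm long (this point's x axis) and 19 mm wide, widened to 30 x 30 mm in the middle. Two red lines on the plate prolong it at both ends.
- press_pad (a point): Centre of the top face of the black rubber pad in the middle of the cover, 40 x 40 x 2 mm, 6 mm above the plate's underside: 75 mm above the bench at the start, 66 mm when flush. Pushing the cover down begins at about 1 N and takes about 10 N to get fully onto the rim (springs 1 N per mm in all); it springs up again if let go.
- fastener (a joint): Angle of the quarter-turn fastener in rad: 0 when its wings and red grip lie along the slot (the cover's x axis), positive counterclockwise seen from above. It starts between 0.6 and 1.3, so it must be turned clockwise. Stops at -0.3 and 1.4, none at 0; it stays where it is left (friction about 0.06 N m). The wings pass the slot within about 0.1 of 0.
- fastener_grip (a point): On the fastener's vertical axis, 97 mm above the bench. Its upright red grip bar is 26 mm long (this point's x), 10 mm thick (y) and reaches from 67 to 102 mm above the bench, white line on top; the cover's face around it is at 73 mm. Under the cover, in line with the bar, brass wings 60 x 10 mm, 57 to 67 mm high. It turns in the housing, 40 mm from its centre towards -y.
- screwdriver: Bystander: screwdriver with an orange handle, lying on the bench.
- flux_bottle: Bystander: white jar with a blue cap, diameter 44 mm, 85 mm high; origin at the centre of its underside.
- capacitor: Bystander: blue cylinder, diameter 35 mm, 50 mm high, standing; origin at the centre of its underside.
- parts_bin: Bystander: empty black open bin 100 x 130 x 45 mm; origin at the centre of its underside.
There are look-alikes about, which are no part of the job. Several things have the shape of the housing; the one meant has the colours described above.

How it is judged:
On the way:
1. the fastener is turned in line with the slot (within 0.15 rad) while the cover still stands up on its springs (underside more than 4 mm above the rim) (value of joint fastener between -0.15 and 0.15 rad and z of cover in the frame of housing above 0.064 m), for 0.2 s.
At the end, for the whole second after the job is handed in: The fastener is within 0.15 rad of the slot, and the robot is pressing on the cover (more than 5 N), which lies flush and still on the housing (underside within 2 mm of the rim, tilted less than 0.03 rad); the bystanders are within 30 mm of where they were (value of joint fastener between -0.15 and 0.15 rad and z of cover in the frame of housing between 0.056 and 0.062 m and angle between cover's own z axis and vertical below 0.03 rad and linear speed of cover below 0.02 m/s and contact force between any of the fingers, the arm and cover above 5 N and distance of each of screwdriver, flux_bottle, capacitor, parts_bin from where it was at the start of the episode below 0.03 m); the arm keeps its last pose, push and grip.
It fails at once if a bystander is moved more than 30 mm (distance of any of screwdriver, flux_bottle, capacitor, parts_bin from where it was at the start of the episode above 0.03 m).
It also fails if it takes over 45 s, if anything falls off the work surface, if the arm or the gripper's body presses on something with over 40 N, if the wrist force passes 120 N, or if a joint passes its speed limit or range.

## Working session

There is one attempt and no reset: what is moved stays moved. The work goes in short steps, Python scripts to look and compute and a shell command to move; the robot and the scene stay as the last step left them, time stands still between calls to the robot, and variables do not carry over. Pictures are saved under pics/ and viewed, at most 10 in all, crops included, and the job is handed in when it is done.

```bash
mkdir -p pics; ls
python3 - <<'E'
from rig import robot, viewer
import cv2,numpy as np
for n in ["scene","side"]:
    im=viewer.get_image(n); cv2.imwrite(f"pics/{n}0.png",im["pixels"]); np.savez(f"{n}0.npz",**im)
    print(n,{k:v for k,v in im.items() if k!="pixels"})
s=robot.observe();print(s, robot.hold_point_z)
E
```

```text
pics
scene {'fov_y': 49.55390055389418, 'cx': 327.03090788437606, 'cy': 198.95801995813827, 'T': array([[-0.2231242 , -0.78442641,  0.5786975 ,  1.21757622],
       [ 0.97471305, -0.17207626,  0.14256309,  0.17514437],
       [-0.01225015,  0.59587328,  0.80298503,  0.98136529],
       [ 0.        ,  0.        ,  0.        ,  1.        ]])}
side {'fov_y': 53.91955658092796, 'cx': 323.5841623745813, 'cy': 195.34991152467623, 'T': array([[-0.91791149,  0.26696958, -0.29354002,  0.20121319],
       [-0.39678334, -0.61532804,  0.68112729,  0.82779171],
       [ 0.00121686,  0.74168635,  0.67074576,  0.90196626],
       [ 0.        ,  0.        ,  0.        ,  1.        ]])}
{'t': 0.1, 'q': array([-1.23909524e+00,  8.78939655e-02,  1.37207792e+00,  2.25635789e-06,
        1.68358407e+00, -1.03106448e-01]), 'joint_velocities': array([-6.88882063e-04, -2.06916608e-03, -1.20078786e-03,  1.26433280e-03,
       -8.19297430e-04,  1.80792556e-05]), 'joint_torque': array([ 3.57662990e-03, -3.41249907e+01, -3.03301477e+01,  7.20794778e-02,
        3.03666468e-02, -9.23598895e-05]), 'ee_pos': array([ 0.23151555, -0.49836899,  0.20442696]), 'tcp_rot': array([-3.06573694e+00, -6.77206181e-01,  3.48004557e-04]), 'force': array([-0.12858213,  0.37041017,  0.6452189 ]), 'torque': array([-0.0156571 ,  0.05341069, -0.0519843 ]), 'grasp_force': 0.0, 'grip_width': 0.0940134118160317} 0.0188
```

View pics/scene0.png

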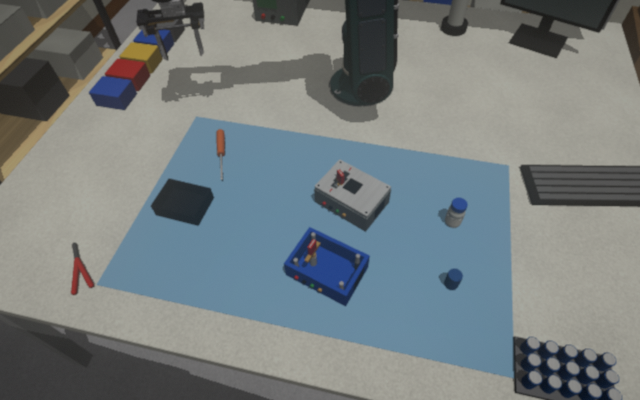

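View pics/side0.png

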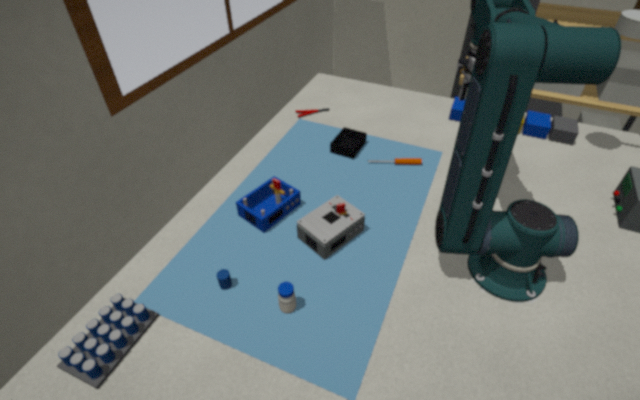

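The scene view shows the grey housing near (352,192), with its pad at (353,186) and red grip at (341,177). In the side view the pad is at (331,217) and the grip at (341,208). The blue housing is the look-alike.

```bash
cat > h.py <<'E'
import numpy as np,cv2
def ray(im,u,v):
    f=200/np.tan(np.radians(float(im["fov_y"]))/2);T=im["T"]
    d=T[:3,:3]@np.array([(u-im["cx"])/f,-(v-im["cy"])/f,-1]);return T[:3,3],d
def plane(im,u,v,z):
    o,d=ray(im,u,v);return o+d*(z-o[2])/d[2]
def proj(im,p):
    f=200/np.tan(np.radians(float(im["fov_y"]))/2);T=im["T"]
    c=T[:3,:3].T@(np.asarray(p)-T[:3,3]);return im["cx"]-f*c[0]/c[2],im["cy"]+f*c[1]/c[2]
def blob(mask,near):
    n,l,st,c=cv2.connectedComponentsWithStats(mask.astype(np.uint8))
    k=[i for i in range(1,n) if st[i,4]>=8]
    i=min(k,key=lambda i:np.hypot(*(c[i]-near)));return c[i],st[i,4],(l==i)
E
python3 - <<'E'
from h import *
for n,pp,gp in [("scene",(353,186),(341,177)),("side",(331,217),(341,208))]:
    im=np.load(n+"0.npz");p=im["pixels"].astype(int);b,g,r=p[...,0],p[...,1],p[...,2]
    x0,y0=pp;box=np.zeros(b.shape,bool);box[y0-45:y0+45,x0-50:x0+50]=1
    c,a,_=blob((p.max(2)<70)&box,pp);print(n,"pad",c,a,plane(im,*c,.075))
    c,a,_=blob((r>1.6*g)&(r>1.6*b)&(r>70)&box,gp);print("grip",c,a,plane(im,*c,.088))
    m=(abs(r-g)<25)&(abs(b-g)<25)&(g>120)&box
    m=cv2.morphologyEx(m.astype(np.uint8),cv2.MORPH_CLOSE,np.ones((15,15)))
    c,a,l=blob(m,pp);q=cv2.boxPoints(cv2.minAreaRect(np.argwhere(l)[:,::-1].astype(np.float32)))
    cn=max(cv2.findContours(l.astype(np.uint8),0,1)[0],key=len)
    ap=cv2.approxPolyDP(cn,6,True)[:,0];print("plate",a,c,ap.tolist());print(np.array([plane(im,*k,.073) for k in ap])[:,:2].round(3).tolist())
    cv2.imwrite(f"pics/{n}c.png",cv2.resize(im["pixels"][y0-40:y0+50,x0-55:x0+55],None,fx=6,fy=6,interpolation=cv2.INTER_CUBIC))
E
```

```text
scene pad [352.4        185.73793103] 145 [0.50716446 0.07043953 0.075     ]
grip [340.75 174.35] 20 [0.48583454 0.03412237 0.088     ]
plate 2228 [352.79084381 186.28411131] [[339, 159], [314, 186], [368, 214], [391, 187]]
[[0.42, 0.016], [0.528, -0.03], [0.587, 0.126], [0.488, 0.171]]
side pad [330.95744681 217.03191489] 94 [0.50522283 0.06704533 0.075     ]
grip [340.26315789 208.26315789] 76 [0.48910893 0.03408742 0.088     ]
plate 1691 [330.26848019 217.99290361] [[364, 213], [335, 195], [297, 223], [325, 242]]
[[0.422, 0.01], [0.532, -0.03], [0.587, 0.127], [0.484, 0.162]]
```

View pics/scenec.png

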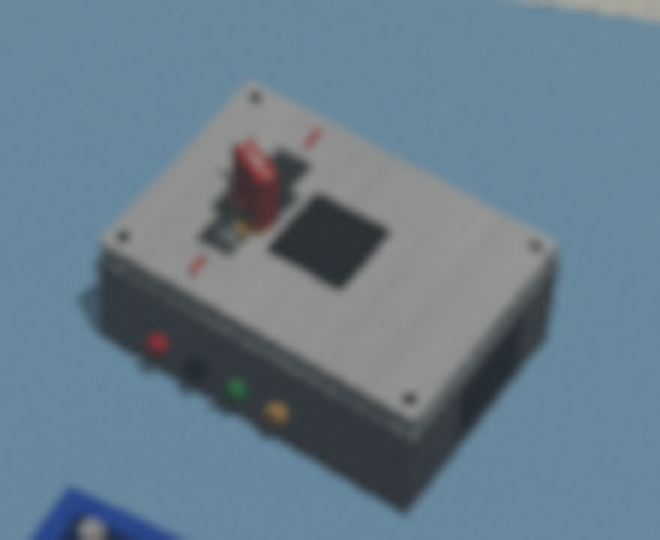

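Cover centre is about (0.506, 0.069) with yaw about -21.5°, which puts the fastener at about (0.491, 0.032). I'll move above it so the wrist camera can look.

```bash
python3 -m handwheel '0 0 0 .48 .98 .05 0;0 0 0 .48 .98 .05 0;0 0 0 .48 .98 .05 0;0 0 0 .48 .98 .05 0;0 0 0 .48 .98 .05 0;0 0 0 .48 .98 .05 0;0 0 0 .48 .98 .05 0;0 0 0 .48 .98 .05 0' 25; python3 -m handwheel '0 0 0 .48 .98 .05 0;0 0 0 .48 .98 .05 0;0 0 0 .48 .98 .05 0;0 0 0 .48 .98 .05 0;0 0 0 .48 .98 .05 0;0 0 0 0 0 0 0;0 0 0 0 0 0 0'
python3 - <<'E'
from rig import robot, viewer
from h import *
im=viewer.get_image("wrist"); cv2.imwrite("pics/w1.png",im["pixels"]); np.savez("w1.npz",**im)
print(im["T"].round(3),[proj(im,(.491,.032,.102)),proj(im,(.506,.069,.075))])
E
```

```text
t: 0.9
ee_pos: [0.3855, -0.1834, 0.2212]
tcp_rot: [-3.068, -0.677, 0.0]
force: [0.7, -0.4, -0.3]
grip_width: 0.0469
grasp_force: 0.0
t: 1.6
ee_pos: [0.481, 0.0114, 0.2308]
tcp_rot: [3.067, 0.681, -0.003]
force: [-0.3, 0.8, -0.1]
grip_width: 0.047
grasp_force: 0.0
[[ 0.424  0.869  0.256  0.556]
 [-0.906  0.407  0.119  0.046]
 [-0.001 -0.283  0.959  0.412]
 [ 0.     0.     0.     1.   ]] [(np.float64(300.91836601277424), np.float64(173.87100263833236)), (np.float64(274.201990781602), np.float64(139.0278307453866))]
```

View pics/w1.png

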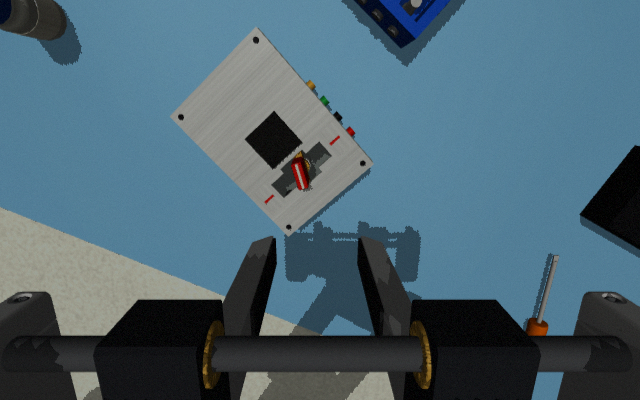

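The wrist view shows the plate with its pad at (273,140) and its red marks at (335,140) and (268,199). The red grip, with its white line, is at (301,172) and lies across the slot.

```bash
cat > m.py <<'E'
from h import *
def meas(im,pp,gp,zp=.075):
    p=im["pixels"].astype(int);b,g,r=p[...,0],p[...,1],p[...,2]
    box=np.zeros(b.shape,bool);x0,y0=map(int,pp);box[max(0,y0-28):y0+28,max(0,x0-28):x0+28]=1
    c,a,l=blob((p.max(2)<50)&box,pp);P=plane(im,*c,zp);print("pad",c.round(1),a,P.round(4))
    red=(r>1.8*g)&(r>1.8*b)&(r>90)
    n,lab,st,cc=cv2.connectedComponentsWithStats(red.astype(np.uint8))
    for i in range(1,n):
        if st[i,4]>=6 and np.hypot(*(cc[i]-gp))<60: print("red",cc[i].round(1),st[i,4],plane(im,*cc[i],zp-.002)[:2].round(4))
    near=np.zeros(b.shape,bool);near[int(gp[1])-25:int(gp[1])+25,int(gp[0])-16:int(gp[0])+16]=1
    w=(p.min(2)>140)&near&cv2.dilate(red.astype(np.uint8),np.ones((5,5))).astype(bool)
    c,a,l=blob(w,gp);q=np.array([plane(im,u,v,.102)[:2] for v,u in np.argwhere(l)])
    d=np.linalg.svd(q-q.mean(0))[2][0];print("white",c.round(1),a,q.mean(0).round(4),"len",np.ptp(q@d).round(4),"ang",np.degrees(np.arctan2(d[1],d[0]))%180)
E
python3 - <<'E'
from m import *
im=np.load("w1.npz");meas(im,(273,140),(301,172))
E=[plane(im,u,v,.073)[:2] for u,v in [(372,163),(289,236),(171,117),(257,27)]]
print(np.array(E).round(4).tolist(),np.mean(E,0))
E
```

```text
pad [273.  139.9] 1649 [0.5047 0.0697 0.075 ]
red [334.5 139.7] 31 [0.5304 0.0148]
red [299.2 175.5] 199 [0.4826 0.0316]
red [269.  198.4] 27 [0.4472 0.0501]
white [297.3 169.3] 15 [0.4935 0.0369] len 0.0089 ang 42.231910470861294
[[0.5256, -0.0297], [0.4175, 0.0142], [0.4826, 0.1684], [0.5915, 0.1226]] [0.50428814 0.06888833]
```

Run:
```python
from m import *
im=np.load("w1.npz");cv2.imwrite("pics/w1c.png",cv2.resize(im["pixels"][130:210,250:350],None,fx=7,fy=7,interpolation=cv2.INTER_CUBIC))
```

```text
(no output)
```

View pics/w1c.png

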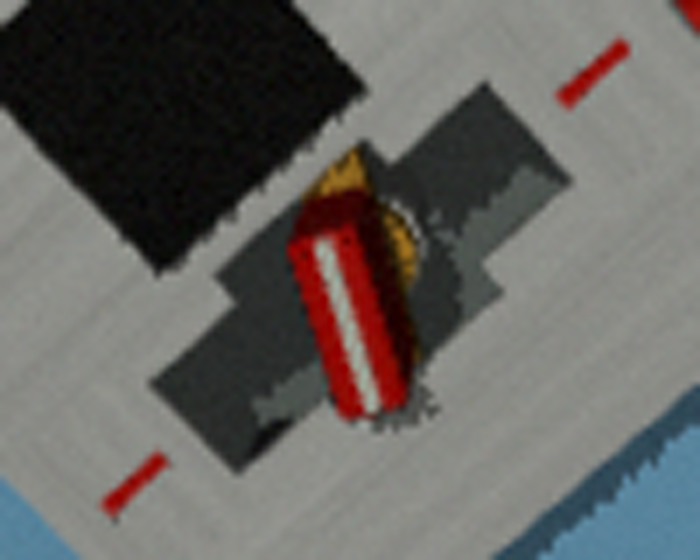

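The crop shows the white line running from (322,240) to (370,408), i.e. pixels (296.0,164.3) to (302.9,188.3).

Run:
```python
from m import *
im=np.load("w1.npz");a=plane(im,296,164.3,.102);b=plane(im,302.9,188.3,.102);d=a-b
print((a+b)/2,np.hypot(*d[:2]),np.degrees(np.arctan2(d[1],d[0])))
from rig import robot
from scipy.spatial.transform import Rotation as R
s=robot.observe();x=R.from_rotvec(s["tcp_rot"]).as_matrix();print(s["ee_pos"],np.degrees(np.arctan2(x[1,0],x[0,0])),s["q"])
```

```text
[0.48822113 0.03221147 0.102     ] 0.02367257224391214 40.07819474247287
[0.48086913 0.01048777 0.23092917] 24.933020698658087 [-9.55856179e-02 -6.99047268e-02  1.47903870e+00 -7.68503799e-04
  1.73376189e+00  1.03992322e+00]
```

Bar at 40°, slot at -23°, so the fastener is at about 1.1 rad. I'll align the tool with the bar, descend and grip.

```bash
python3 -m handwheel '0 0 1 .19 .55 0 0;0 0 1 0 0 -.6 0;0 0 .5 0 0 -.6 0;0 0 0 0 0 -.6 0;0 0 0 0 0 -.6 0;0 0 0 0 0 -.6 0;0 0 0 0 0 -.5 0;0 0 0 0 0 -.3 0' 25;python3 -m handwheel '0 0 0 0 0 0 0;0 0 0 0 0 0 0'
python3 - <<'E'
from rig import robot
from scipy.spatial.transform import Rotation as R
import numpy as np
s=robot.observe();x=R.from_rotvec(s["tcp_rot"]).as_matrix();print(s["ee_pos"],np.degrees(np.arctan2(x[1,0],x[0,0])),s["force"])
E
```

```text
t: 2.45
ee_pos: [0.4873, 0.0311, 0.0775]
tcp_rot: [-2.954, -1.068, 0.005]
force: [-0.6, 0.6, 0.5]
grip_width: 0.0467
grasp_force: 0.0
t: 2.65
ee_pos: [0.4892, 0.032, 0.0802]
tcp_rot: [2.953, 1.07, 0.001]
force: [-0.5, 0.2, 0.4]
grip_width: 0.0469
grasp_force: 0.0
[0.48918247 0.03196918 0.08019828] 39.83641426487482 [-0.52600133  0.1782003   0.42464116]
```

```bash
python3 -m handwheel '0 0 0 0 0 0 -1;0 0 0 0 0 0 -1;0 0 0 0 0 0 -1;0 0 0 0 0 0 -1;0 0 0 0 0 0 -1' 30; python3 -m handwheel '0 0 -.7 0 0 0 -1;0 0 -1 0 0 0 -1;0 0 -1 0 0 0 -1;0 0 -1 0 0 0 -1;0 0 -1 0 0 0 -1'
```

```text
t: 3.15
ee_pos: [0.489, 0.0328, 0.0797]
tcp_rot: [2.953, 1.072, 0.001]
force: [0.4, 0.2, 0.4]
grip_width: 0.0106
grasp_force: 0.0
t: 3.65
ee_pos: [0.489, 0.0328, 0.0797]
tcp_rot: [3.126, 0.314, 0.0]
force: [0.4, 0.2, 0.0]
grip_width: 0.0099
grasp_force: 30.0
```

```bash
python3 -m handwheel '0 0 -1 0 0 0 -1;0 0 -1 0 0 0 -1;0 0 -1 0 0 0 -1;0 0 -1 0 0 0 -1;0 0 -1 0 0 0 -1;0 0 -.8 0 0 0 -1;0 0 0 0 0 0 -1;0 0 0 0 0 0 -1'
python3 - <<'E'
from rig import robot
from scipy.spatial.transform import Rotation as R
import numpy as np
s=robot.observe();x=R.from_rotvec(s["tcp_rot"]).as_matrix();print(s["ee_pos"],np.degrees(np.arctan2(x[1,0],x[0,0])),s["force"],s["torque"])
E
python3 -m handwheel '0 0 0 0 0 0 0;0 0 0 0 0 0 0;0 0 0 0 0 0 0;0 0 0 0 0 .8 0;0 0 0 0 0 1 0;0 0 0 0 0 1 0;0 0 0 0 0 .6 0;0 0 0 0 0 0 0'
python3 - <<'E'
from rig import viewer
from h import *
im=viewer.get_image("wrist"); np.savez("w2.npz",**im)
g=proj(im,(.4885,.0325,.102));p=proj(im,(.5045,.0693,.075));print(g,p)
x,y=int(g[0]),int(g[1]);y0=max(0,y-50);x0=max(0,x-60);print(x0,y0);cv2.imwrite("pics/w2c.png",cv2.resize(im["pixels"][y0:y0+100,x0:x0+120],None,fx=6,fy=6,interpolation=cv2.INTER_CUBIC))
E
```

```text
t: 4.45
ee_pos: [0.489, 0.0327, 0.0797]
tcp_rot: [3.078, -0.626, 0.0]
force: [0.3, 0.1, 1.2]
grip_width: 0.0098
grasp_force: 30.0
[0.48897674 0.03270825 0.07969543] -22.994632775476884 [0.27238327 0.05633079 1.20767914] [-0.03201999  0.03043395 -0.0291625 ]
t: 5.25
ee_pos: [0.4911, 0.0327, 0.2202]
tcp_rot: [-3.077, 0.628, -0.014]
force: [0.2, 0.6, 0.4]
grip_width: 0.0471
grasp_force: 0.0
(np.float64(318.1018518971515), np.float64(199.12772410806775)) (np.float64(277.85958167252), np.float64(191.50408197550513))
258 149
```

View pics/w2c.png

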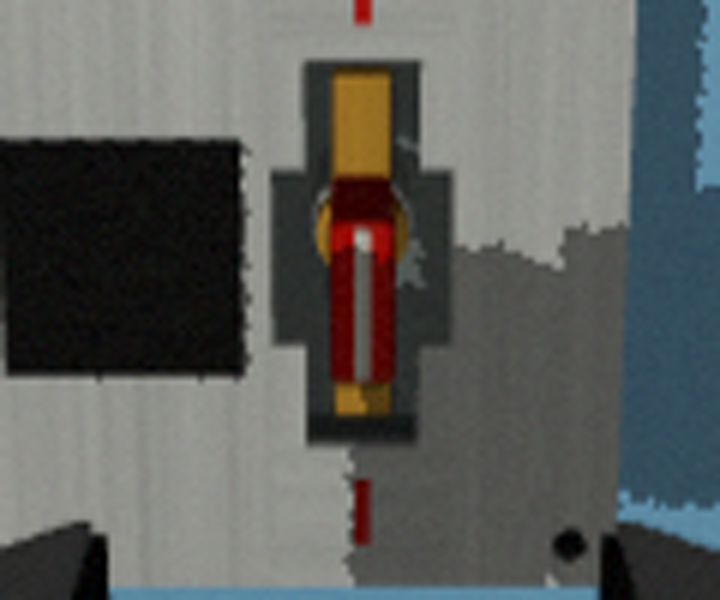

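The grip and brass wings now lie in line with the slot and the red marks. Next I close the fingers, move over the pad and go down.

```bash
python3 -m handwheel '0 0 0 .34 .91 0 -1;0 0 0 0 0 -.7 -1;0 0 0 0 0 -.7 -1;0 0 0 0 0 -.7 -1;0 0 0 0 0 -.7 -1;0 0 0 0 0 -.6 -1;0 0 0 0 0 0 -1;0 0 0 0 0 0 -1' 30; python3 -m handwheel '0 0 0 0 0 -.1 -1;0 0 0 0 0 -.1 -1;0 0 0 0 0 -.1 -1;0 0 0 0 0 0 -1;0 0 0 0 0 0 -1'
```

```text
t: 6.1
ee_pos: [0.5012, 0.0691, 0.078]
tcp_rot: [3.077, -0.628, -0.006]
force: [0.0, 0.7, 1.4]
grip_width: 0.0005
grasp_force: 0.0
t: 6.6
ee_pos: [0.5035, 0.0692, 0.0694]
tcp_rot: [-3.078, 0.629, -0.004]
force: [-1.1, -0.0, 7.3]
grip_width: 0.0004
grasp_force: 3.2
```

Contact made, 7 N at z=0.0694. Pressing further.

```bash
python3 -m handwheel '0 0 0 0 0 -.08 -1;0 0 0 0 0 -.06 -1;0 0 0 0 0 0 -1;0 0 0 0 0 0 -1'; python3 -m handwheel '0 0 0 0 0 -.06 -1;0 0 0 0 0 0 -1;0 0 0 0 0 0 -1'
```

```text
t: 7.0
ee_pos: [0.5036, 0.0692, 0.0662]
tcp_rot: [-3.078, 0.628, -0.006]
force: [-5.6, -0.9, 15.8]
grip_width: 0.0005
grasp_force: 8.1
t: 7.3
ee_pos: [0.5036, 0.0692, 0.0661]
tcp_rot: [-3.078, 0.628, -0.007]
force: [-9.8, -0.1, 25.7]
grip_width: 0.0008
grasp_force: 12.9
```

Run:
```python
from rig import viewer
from h import *
a=viewer.get_image("scene")["pixels"][140:235,295:410];b=viewer.get_image("side")["pixels"][180:260,280:380]
a=cv2.resize(a,(460,380),interpolation=2);b=cv2.resize(b,(320,256),interpolation=2)
c=np.zeros((380,790,3),np.uint8);c[:,:460]=a;c[:256,465:785]=b;cv2.imwrite("pics/end.png",c)
```

```text
(no output)
```

View pics/end.png

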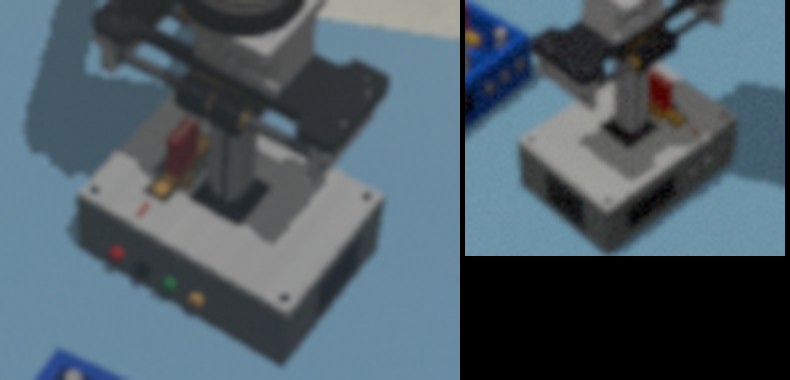

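The cover sits flush all round, with the fastener protruding in line with the slot and the fingers pressing mid-pad (about (232,190) in the left crop). Handing in.

```bash
python3 -c "
from rig import robot,ticket
print(robot.observe()['force'],robot.observe()['ee_pos']);print(ticket.job_done())"
```

```text
[-1.10612866e+01 -9.16883395e-03  2.53425142e+01] [0.50359573 0.06913542 0.06608998]
the job is handed in; nothing more can be done
None
```

The fastener is turned in line with the slot, the cover is pressed flush on the housing and held there with about 25 N, and the job is handed in; no verdict came back.

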